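Line up the ice-cream tub sizes beside the service bell

ROBOT

A 7-joint arm with a two-finger parallel gripper is mounted at the origin on the work surface. World frame = base frame: x ahead of the robot, y to its left, z up, the work surface at z = 0. Lengths are in m, angles in rad, forces in N, time in s.
With the tool pointing down it reaches from about 0.4 to 0.85 m from the base axis. Payload 10.4 kg.
Tool frame: the origin (TCP) lies on the centre line of the jaws, within the pads' length; the fingertips stand r.finger_overhang ahead of it and the grasp point (between the pads) lies 5 mm behind it (r.finger_overhang is the distance from the TCP to the fingertips, in m); z points along the fingers, y is the line along which they close (so a half turn about z gives the same grasp; the last joint's range is limited). The gripper opens to 87 mm and grips with 3 to 60 N. Pads are 19 mm wide; open, the fingers measure 117 mm over their backs; the gripper's body (75 mm by 190 mm) begins 51 mm behind the grasp point.
Start: joints at [-1.227, 0.332, -0.065, 1.46, 0.022, 1.35, -0.088], TCP at [0.224, 0.583, 0.213] pointing down, gripper open.
Joint ranges: [-2.6, 2.6], [-0.5, 2.12], [-1.47, 1.34], [0.16, 2.42], [-1.27, 4.41], [0.06, 2.06], [-2.6, 2.6]. Speed limits (rad/s): [2.22, 2.22, 2.79, 2.79, 3.14, 3.14, 3.14].

INTERFACE

Orientations are given as a unit quaternion [x, y, z, w].
In Python, from bench import read_state, viewer, r gives the robot as it stands.
- The arm moves only by the tool carry_out, never from a script. Its argument "moves" is a list of rows, each a list of 6 numbers: the shift along the tool's x, y, z in units of 40 mm (1.0 is 40 mm), then the turn, a rotation vector about the tool's x, y, z in units of 8 degrees (1.0 is 8 degrees). A call has 1 to 20 rows; each row shifts and turns the commanded pose from where the row before left it, along the tool's axes as they then stand; what a row does not reach is not made up. A row lasts 1/8 s, in which the tool goes at most 62.5 mm and 10.7 degrees, less where a joint would pass 70% of its speed; a pose out of reach is approached as far as the arm can. A call is refused whole if a number of a shift passes 1 or a number of a turn 1, either way. A call with a gripper value outside its range is refused whole. "fingers" is the finger opening in mm, from 0 to 87, set as the call begins (left out, the last holds). The fingers move at their own pace and stop on an object; "force" is the grip in N (left out, the last holds). Time passes only in rows, so rows that do not move let the fingers close. It gives the time, the measured TCP pose, the force, the opening and the grip force at its end, in the units of the state.
- read_state(): the state, without advancing time (a new reading comes with each control period).
- viewer.camera(name): name is "scene" or "top" or "wrist"; returns a dict with "pixels" (420x560x3 uint8, red, green, blue), "range_z" (420x560 float32, m along the optical axis (not along the pixel's ray), 0 where there is no reading), "fx", "fy", "cx", "cy" (pixels), "k1" (the pictures are not rectified: a ray, as slopes to the right and down, at radius r is drawn at 1 + k1 r^2 times it, then the intrinsics apply), "xyz" and "orientation" of the camera in the world. Camera axes: x right, y down, z forward; pixel columns grow to the right and rows downward; lengths in m; the calibration is good to about 2 mm. A picture is of the moment at which its call begins.
- r.close_job(): hands the job in; it is judged then, once.
The state is a dict: "time": time; "joint_positions": joint angles; "joint_vel": joint speeds; "joint_torque": joint torques, N m; "ee_pos": TCP position; "eef_rot": TCP orientation; "ft_force": force on the tool from outside, world axes, zero at the start; "torque": the same for the moment, N m; "width": finger opening in m; "grip_force": force on a finger pad.
Only numpy, scipy, OpenCV 4.12 (cv2) and the standard library are available. Lean on these libraries where they do the work, as an engineer would, in place of code of your own. Each camera call takes 0.05 s, during which the arm holds its last target. There are 200 camera calls.

TASK

Set out the four closed ice-cream tubs in order of size on the row of four coasters, one centred on each coaster: the smallest on the coaster next to the service bell, and each next larger one further along, so that the largest is farthest from the bell. Keep the tubs upright throughout, and leave the bell and the squeeze bottle where they stand.

Things in the scene. Friction and masses are not known exactly. Their poses are not given: they have to be found in the camera images.
- tub_1_center (a point): the smallest of four upright, closed, straight-sided round paper tubs (white with a card-brown disc on the lid and a brown band): 40 mm in diameter, 44 mm tall, under 0.3 kg, loose and rigid; the point is its centre, half-way up (22 mm above its underside), z up its axis. It starts standing on the counter (z = 0), beyond the row of coasters
- tub_2_center (a point): the second smallest of four upright, closed, straight-sided round paper tubs (white with a card-brown disc on the lid and a brown band): 48 mm in diameter, 58 mm tall, under 0.3 kg, loose and rigid; the point is its centre, half-way up (29 mm above its underside), z up its axis. It starts standing on the counter (z = 0), beyond the row of coasters
- tub_3_center (a point): the second largest of four upright, closed, straight-sided round paper tubs (white with a card-brown disc on the lid and a brown band): 56 mm in diameter, 74 mm tall, under 0.3 kg, loose and rigid; the point is its centre, half-way up (37 mm above its underside), z up its axis. It starts standing on the counter (z = 0), beyond the row of coasters
- tub_4_center (a point): the largest of four upright, closed, straight-sided round paper tubs (white with a card-brown disc on the lid and a brown band): 64 mm in diameter, 92 mm tall, under 0.3 kg, loose and rigid; the point is its centre, half-way up (46 mm above its underside), z up its axis. It starts standing on the counter (z = 0), beyond the row of coasters
- mat_a: one of four identical fixed round coasters (grey with a white edge), 76 mm in diameter and 2 mm thick, about 110 mm apart in a row on a flat dark steel tray 6 mm thick; origin at the centre of its underside, so its top is 2 mm above the origin (8 mm above the counter). The letters say nothing of the order along the row, which changes from start to start
- mat_b: one of four identical fixed round coasters (grey with a white edge), 76 mm in diameter and 2 mm thick, about 110 mm apart in a row on a flat dark steel tray 6 mm thick; origin at the centre of its underside, so its top is 2 mm above the origin (8 mm above the counter). The letters say nothing of the order along the row, which changes from start to start
- mat_c: one of four identical fixed round coasters (grey with a white edge), 76 mm in diameter and 2 mm thick, about 110 mm apart in a row on a flat dark steel tray 6 mm thick; origin at the centre of its underside, so its top is 2 mm above the origin (8 mm above the counter). The letters say nothing of the order along the row, which changes from start to start
- mat_d: one of four identical fixed round coasters (grey with a white edge), 76 mm in diameter and 2 mm thick, about 110 mm apart in a row on a flat dark steel tray 6 mm thick; origin at the centre of its underside, so its top is 2 mm above the origin (8 mm above the counter). The letters say nothing of the order along the row, which changes from start to start
- bell: the service bell: brass dome on a black foot, 76 mm in diameter and 54 mm high, loose, standing on the counter just past one end of the row (either end), about 110 mm from the nearest coaster; origin at the centre of its underside
- bottle: a topping squeeze bottle with a black nozzle, 54 mm in diameter and 138 mm tall, loose, standing just past the other end of the row; origin at the centre of its underside. Not to be moved

How it is judged:
At the end, for the whole second after the job is handed in: Each tub stands upright (within 0.08 rad), released and at rest, on a coaster, its axis within 14 mm of the coaster's centre; counted from the bell the tubs are in order of size, smallest first ((horizontal distance between tub_1_center and mat_a below 0.014 m or horizontal distance between tub_1_center and mat_b below 0.014 m or horizontal distance between tub_1_center and mat_c below 0.014 m or horizontal distance between tub_1_center and mat_d below 0.014 m) and horizontal distance between tub_1_center and bell between 0.06 and 0.16 m and angle between each of tub_1_center, tub_2_center, tub_3_center, tub_4_center's own z axis and vertical below 0.08 rad and height (world z) of tub_1_center between 0.026 and 0.034 m and linear speed of each of tub_1, tub_2, tub_3, tub_4 below 0.02 m/s and (horizontal distance between tub_2_center and mat_a below 0.014 m or horizontal distance between tub_2_center and mat_b below 0.014 m or horizontal distance between tub_2_center and mat_c below 0.014 m or horizontal distance between tub_2_center and mat_d below 0.014 m) and horizontal distance between tub_2_center and bell between 0.17 and 0.27 m and height (world z) of tub_2_center between 0.033 and 0.041 m and (horizontal distance between tub_3_center and mat_a below 0.014 m or horizontal distance between tub_3_center and mat_b below 0.014 m or horizontal distance between tub_3_center and mat_c below 0.014 m or horizontal distance between tub_3_center and mat_d below 0.014 m) and horizontal distance between tub_3_center and bell between 0.28 and 0.38 m and height (world z) of tub_3_center between 0.041 and 0.049 m and (horizontal distance between tub_4_center and mat_a below 0.014 m or horizontal distance between tub_4_center and mat_b below 0.014 m or horizontal distance between tub_4_center and mat_c below 0.014 m or horizontal distance between tub_4_center and mat_d below 0.014 m) and horizontal distance between tub_4_center and bell between 0.39 and 0.49 m and height (world z) of tub_4_center between 0.05 and 0.058 m); the robot touches nothing.
It fails at once if the bell or the bottle is shifted by more than 20 mm or tipped ((distance of bell from where it was at the start of the episode above 0.02 m or angle between bell's own z axis and vertical above 0.3 rad) or (distance of bottle from where it was at the start of the episode above 0.02 m or angle between bottle's own z axis and vertical above 0.3 rad)).
It fails at once if a tub is tipped by more than 0.6 rad (angle between any of tub_1_center, tub_2_center, tub_3_center, tub_4_center's own z axis and vertical above 0.6 rad).
It also fails if it takes over 106 s, if anything falls off the work surface, if the arm or the gripper's body presses on something with over 40 N, if the wrist force passes 120 N, or if a joint passes its speed limit or range.

## Working session

There is one attempt and no reset: what is moved stays moved. The work goes in short steps, Python scripts to look and compute and a tool call to move; the robot and the scene stay as the last step left them, time stands still between calls to the robot, and variables do not carry over. Pictures are saved under pics/ and viewed, at most 14 in all, crops included, and the job is handed in when it is done.

Besides the shell and the picture viewer there is one more tool, called as name([rows], argument=value, ...), one row to a line, values as JSON. carry_out: Moves the arm, as the interface text tells. Its arguments: {"type":"object","properties":{"moves":{"type":"array","items":{"type":"array","items":{"type":"number"}}},"fingers":{"type":"number"},"force":{"type":"number"}},"required":["moves"]}

```bash
mkdir -p pics; cat > h.py <<'E'
import numpy as np, cv2
from bench import read_state, viewer, r
from scipy.spatial.transform import Rotation as R
def cam(n): return viewer.camera(n)
def save(c,f): cv2.imwrite('pics/'+f,c['pixels'][:,:,::-1])
def rays(c,uv):
    uv=np.atleast_2d(uv).astype(float)
    d=(uv-[c['cx'],c['cy']])/[c['fx'],c['fy']]; s=d.copy()
    for _ in range(30): s=d/(1+c['k1']*(s**2).sum(1,keepdims=True))
    return np.c_[s,np.ones(len(s))]
def onplane(c,uv,z):
    w=R.from_quat(c['orientation']).apply(rays(c,uv)); o=np.array(c['xyz'])
    return o+w*((z-o[2])/w[:,2:])
def cloud(c):
    v,u=np.mgrid[:420,:560]; p=rays(c,np.c_[u.ravel(),v.ravel()])*c['range_z'].reshape(-1,1)
    return (R.from_quat(c['orientation']).apply(p)+c['xyz']).reshape(420,560,3)
E
python3 - <<'E'
from h import *
for n in ['scene','top']:
    c=cam(n); save(c,n+'0.png'); print(n,c['xyz'],c['orientation'],c['fx'],c['k1'],(c['range_z']>0).mean())
print(read_state(),r.finger_overhang)
E
```

```text
scene [ 1.09548019 -0.26104531  0.73868918] [ 0.7971152   0.48013901 -0.18844752 -0.31394492] 452.28320821783313 -0.08658092577991541 0.9960289115646258
top [4.35632434e-01 8.77035219e-04 1.16135615e+00] [ 0.70730072 -0.70521026  0.02904386 -0.03950496] 523.5137400716052 -0.0876678193817997 0.9960671768707483
{'time': 0.1, 'joint_positions': array([-1.22658852,  0.33279326, -0.06473321,  1.46085711,  0.0215902 ,
        1.34987177, -0.08851415]), 'joint_vel': array([ 0.00064414, -0.00086898, -0.00034868, -0.00256612,  0.00043271,
       -0.00015899,  0.00055277]), 'joint_torque': array([ 1.39837157e-04, -6.24549150e+01,  2.40236713e-02, -3.90715098e+01,
       -6.15299377e-02,  3.66670266e-02,  1.36241124e-04]), 'ee_pos': array([0.22400399, 0.58310375, 0.21224331]), 'eef_rot': array([ 1.82360536e-01,  9.83231536e-01, -6.09794442e-04, -9.54962634e-05]), 'ft_force': array([ 0.25911649,  0.22040491, -0.95878185]), 'torque': array([-0.04956843,  0.03215887,  0.01306646]), 'grip_force': 0.0, 'width': 0.08683990202992889} 0.014
```

View pics/scene0.png

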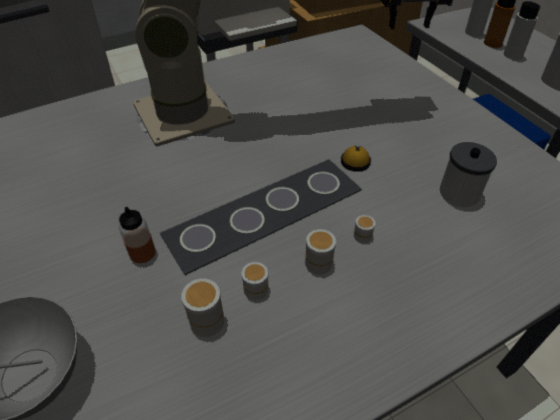

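View pics/top0.png

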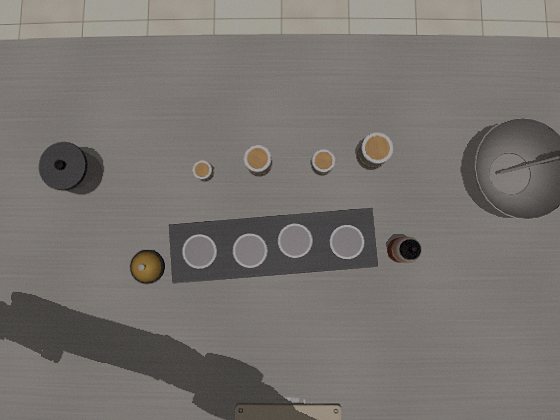

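Top view: the bell is at (147,266) and the bottle at (405,249). The coasters are at about (200,251), (250,250), (295,240) and (347,241). The tubs are tub1 (202,170), tub3 (257,158), tub2 (323,160) and tub4 (377,148). The scene view agrees, with the bell at (356,157) and the smallest tub next to it at (365,226). Next I measure lids and coasters in both views.

```bash
cat >> h.py <<'E'
def comps(m,a0,a1):
    n,l,s,ce=cv2.connectedComponentsWithStats(m.astype(np.uint8))
    return [(ce[i],s[i],l==i) for i in range(1,n) if a0<s[i,4]<a1]
def lids(c):
    h=cv2.cvtColor(c['pixels'],cv2.COLOR_RGB2HSV); P=cloud(c)
    m=(h[...,0]>5)&(h[...,0]<25)&(h[...,1]>90)&(h[...,2]>120)
    out=[]
    for ce,s,l in comps(m,60,4000):
        cnt=cv2.findContours(l.astype(np.uint8),cv2.RETR_EXTERNAL,cv2.CHAIN_APPROX_NONE)[0][0]
        out.append((np.array(cv2.fitEllipse(cnt)[0]),s[4],np.nanmedian(P[l],0)))
    return out
def tri(c1,u1,c2,u2):
    A=[];b=[]
    for c,u in((c1,u1),(c2,u2)):
        d=R.from_quat(c['orientation']).apply(rays(c,u))[0]; d/=np.linalg.norm(d); M=np.eye(3)-np.outer(d,d)
        A.append(M); b.append(M@c['xyz'])
    x=np.linalg.lstsq(np.vstack(A),np.hstack(b),rcond=None)[0]; return x, np.linalg.norm(A[0]@x-b[0])*2
E
python3 - <<'E'
from h import *
np.set_printoptions(precision=4,suppress=True)
C={n:cam(n) for n in('top','scene')}
L={n:lids(C[n]) for n in C}
for n in C:
    for l in L[n]: print(n,l[0],l[1],l[2])
# coasters: light ring/grey discs on dark tray
M={}
for n in C:
    g=cv2.cvtColor(C[n]['pixels'],cv2.COLOR_RGB2GRAY); P=cloud(C[n])
    M[n]=[]
    for k in cv2.findContours((g>150).astype(np.uint8),cv2.RETR_EXTERNAL,cv2.CHAIN_APPROX_NONE)[0]:
        if len(k)<40: continue
        e=cv2.fitEllipse(k); 
        if not 20<max(e[1])<60: continue
        p=P[int(e[0][1]),int(e[0][0])]
        if p[2]<0.025: M[n].append(e[0]); print(n,'coaster',e, p, onplane(C[n],e[0],.008))
for a in L['top']:
    for b in L['scene']:
        x,e=tri(C['top'],a[0],C['scene'],b[0])
        if np.linalg.norm(a[2]-b[2])<.04: print('lid',x,e)
for a in M['top']:
    for b in M['scene']:
        if np.linalg.norm(onplane(C['top'],a,.008)-onplane(C['scene'],b,.008))<.03: print('mat',tri(C['top'],a,C['scene'],b))
print('bell,bottle',onplane(C['top'],[[147,266],[409,250]],.05), cloud(C['top'])[[266,250],[147,409]])
E
```

```text
top [377.0152 147.49  ] 430 [ 0.6585 -0.1844  0.0927]
top [257.1701 157.866 ] 314 [0.64   0.0657 0.0745]
top [323.1456 160.2376] 227 [ 0.6385 -0.0743  0.0582]
top [201.5864 169.3525] 149 [0.621  0.1873 0.0446]
top [143.3931 267.2373] 283 [0.4071 0.3094 0.0367]
scene [317.1554 243.4301] 62 [0.6438 0.0564 0.0758]
scene [255.4832 274.9476] 71 [ 0.6451 -0.0777  0.0593]
scene [194.5031 296.8934] 141 [ 0.6565 -0.193   0.0938]
top coaster ((198.92471313476562, 250.97369384765625), (31.952260971069336, 32.68429946899414), 9.115595817565918) [0.4467 0.1985 0.0078] [[0.4446 0.1964 0.008 ]]
top coaster ((249.53256225585938, 250.24044799804688), (31.953847885131836, 32.89159393310547), 178.6719970703125) [0.4473 0.0859 0.0058] [[0.4468 0.0846 0.008 ]]
top coaster ((346.5323486328125, 241.56639099121094), (32.29047775268555, 33.1374397277832), 170.82798767089844) [ 0.4677 -0.1274  0.0088] [[ 0.4664 -0.1287  0.008 ]]
top coaster ((294.6623840332031, 240.3089599609375), (32.17008590698242, 32.81084442138672), 5.329624176025391) [ 0.4696 -0.0132  0.007 ] [[ 0.4689 -0.0146  0.008 ]]
top coaster ((8.781664848327637, 31.406286239624023), (15.095961570739746, 21.321998596191406), 87.45079803466797) [ 1.3108  1.1106 -0.7488] [[0.9629 0.6689 0.008 ]]
top coaster ((9.651912689208984, 11.122401237487793), (22.772512435913086, 27.202890396118164), 9.2014741897583) [ 1.3981  1.1171 -0.7537] [[1.0149 0.6714 0.008 ]]
lid [ 0.6587 -0.1898  0.0882] 0.009683630333184867
lid [0.64   0.0628 0.0673] 0.006724779184312382
lid [ 0.6397 -0.0741  0.0522] 0.0019867320448489533
bell,bottle [[ 0.4115  0.3003  0.05  ]
 [ 0.4476 -0.2566  0.05  ]] [[ 0.4114  0.3027  0.0412]
 [ 0.4468 -0.239   0.1262]]
```

Top-camera positions with depth heights match the given sizes: lids at 0.0927, 0.0745, 0.0582 and 0.0446 m, coaster tops at about 0.008 m. I'll set out: turn the tool so the jaws close along world x, then go above tub1 and look from close.

carry_out([
  [0,0,0,0,0,0.95],
  [0,0,0,0,0,0.95],
  [0,0,0,0,0,0.95],
  [0,0,0,0,0,0.95],
  [0,0,0,0,0,0.95],
  [0,0,0,0,0,0.95],
  [0,0,0,0,0,0.95],
  [0,0,0,0,0,0.95],
  [0,0,0,0,0,1.0],
  [0,0,0,0,0,0.02],
], fingers=87)

```text
time: 1.45
ee_pos: [0.2241, 0.5834, 0.2128]
eef_rot: [0.707, 0.708, -0.0, 0.0]
ft_force: [-0.1, 1.3, -0.2]
width: 0.0869
grip_force: 0.0
```

carry_out([
  [-0.62,0.5,0,0,0,0],
  [-0.62,0.5,0,0,0,0],
  [-0.62,0.5,0,0,0,0],
  [-0.62,0.5,0,0,0,0],
  [-0.62,0.5,0,0,0,0],
  [-0.62,0.5,0,0,0,0],
  [-0.62,0.5,0,0,0,0],
  [-0.62,0.5,0,0,0,0],
  [-0.62,0.5,0,0,0,0],
  [-0.62,0.5,0,0,0,0],
  [-0.62,0.5,0,0,0,0],
  [-0.62,0.5,0,0,0,0],
  [-0.62,0.5,0,0,0,0],
  [-0.62,0.5,0,0,0,0],
  [-0.62,0.5,0,0,0,0],
  [-0.6,0.5,0,0,0,0],
  [0,0.9,0,0,0,0],
  [0,0.9,0,0,0,0],
  [0,0,0,0,0,0],
  [0,0,0,0,0,0],
])

```text
time: 3.95
ee_pos: [0.6158, 0.1876, 0.2127]
eef_rot: [0.706, 0.708, -0.0, -0.0]
ft_force: [0.1, 0.9, 0.1]
width: 0.0868
grip_force: 0.0
```

```bash
python3 - <<'E'
from h import *
np.set_printoptions(precision=4,suppress=True)
c=cam('wrist'); save(c,'w1.png'); print(c['xyz'],R.from_quat(c['orientation']).as_matrix()); s=read_state(); print(s['time'],s['ee_pos'],R.from_quat(s['eef_rot']).as_matrix())
for l in lids(c): print(l, onplane(c,l[0],l[2][2]))
E
```

```text
[0.6165 0.271  0.3834] [[ 1.      0.0038  0.0006]
 [ 0.0038 -0.9548 -0.2973]
 [-0.0006  0.2973 -0.9548]]
4.0 [0.6156 0.1878 0.213 ] [[-0.0022  1.     -0.0005]
 [ 1.      0.0022  0.0004]
 [ 0.0004 -0.0004 -1.    ]]
(array([61.6436, 50.7095]), np.int32(3800), array([0.422 , 0.312 , 0.0324])) [[0.4198 0.3132 0.0324]]
(array([282.1226, 186.131 ]), np.int32(749), array([0.6225, 0.1894, 0.0434])) [[0.6226 0.1893 0.0434]]
(array([301.0429, 296.7611]), np.int32(218), array([0.6419, 0.0832, 0.0734])) [[0.6419 0.0836 0.0734]]
(array([ 80.7085, 321.7935]), np.int32(161), array([0.5688, 0.2209, 0.3115])) [[0.5703 0.2205 0.3115]]
(array([477.1784, 328.015 ]), np.int32(126), array([0.6646, 0.2197, 0.3118])) [[0.6645 0.2194 0.3118]]
```

View pics/w1.png

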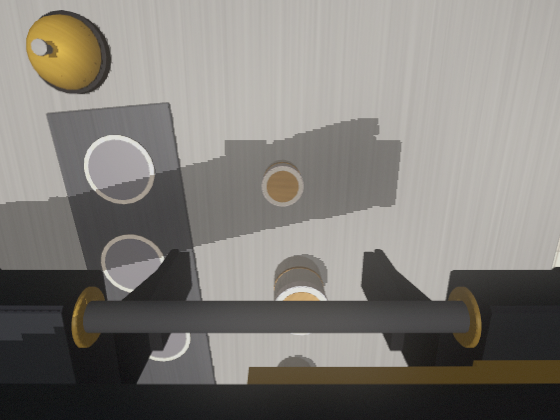

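The wrist view shows tub1's lid at pixel (282,186), which gives (0.6226, 0.1893, 0.043). That is within 2 mm of the top view. Coaster A is at (119,168). Now descend and grasp.

carry_out([
  [0.02,0.17,0.5,0,0,0],
  [0,0,0.8,0,0,0],
  [0,0,0.8,0,0,0],
  [0,0,0.8,0,0,0],
  [0,0,0.7,0,0,0],
  [0,0,0.5,0,0,0],
  [0,0,0.4,0,0,0],
  [0,0,0.26,0,0,0],
  [0,0,0,0,0,0],
])

```text
time: 5.12
ee_pos: [0.6229, 0.1884, 0.0221]
eef_rot: [0.707, 0.707, -0.0, -0.0]
ft_force: [-0.6, -0.5, 0.4]
width: 0.0868
grip_force: 0.0
```

carry_out([
  [0,0,0,0,0,0],
  [0,0,0,0,0,0],
  [0,0,0,0,0,0],
  [0,0,0,0,0,0],
  [0,0,0,0,0,0],
  [0,0,0,0,0,0],
  [0,0,0,0,0,0],
  [0,0,0,0,0,0],
], fingers=30, force=15)

```text
time: 6.12
ee_pos: [0.6231, 0.1884, 0.0225]
eef_rot: [0.707, 0.707, -0.0, -0.0]
ft_force: [-0.8, 0.0, 0.5]
width: 0.0396
grip_force: 15.0
```

carry_out([
  [0,0,-0.4,0,0,0],
  [0,0,-0.7,0,0,0],
  [0,0,-0.7,0,0,0],
  [0,0,-0.7,0,0,0],
  [0,0,-0.5,0,0,0],
  [0,-0.5,0,0,0,0],
  [0,-0.6,0,0,0,0],
  [0,-0.4,0,0,0,0],
  [0,0,0,0,0,0],
])

```text
time: 7.25
ee_pos: [0.5625, 0.1887, 0.1432]
eef_rot: [0.707, 0.708, 0.0, -0.0]
ft_force: [0.5, 0.3, -0.8]
width: 0.0394
grip_force: 15.0
```

```bash
cat >> h.py <<'E'
def mats(c):
    g=cv2.cvtColor(c['pixels'],cv2.COLOR_RGB2GRAY); P=cloud(c); out=[]
    m=(P[...,2]>-.01)&(P[...,2]<.02)&(P[...,0]<.54)&(P[...,0]>.4)
    d=cv2.adaptiveThreshold(g,255,cv2.ADAPTIVE_THRESH_MEAN_C,cv2.THRESH_BINARY,61,-8)*m
    for k in cv2.findContours(d.astype(np.uint8),cv2.RETR_EXTERNAL,cv2.CHAIN_APPROX_NONE)[0]:
        if len(k)<60: continue
        w=onplane(c,k[:,0],.008)[:,:2].astype(np.float32); ctr,rad=cv2.minEnclosingCircle(w)
        if .033<rad<.043: out.append((np.mean(k[:,0],0),np.array(ctr),rad,np.median(P[k[:,0,1],k[:,0,0],2])))
    return out
E
python3 - <<'E'
from h import *
np.set_printoptions(precision=4,suppress=True)
c=cam('wrist'); save(c,'w2.png'); print(read_state()['ee_pos'],read_state()['width'])
for m in mats(c): print('w',m)
for m in mats(cam('top')): print('t',m)
E
```

```text
[0.5632 0.1886 0.1431] 0.039651705146984295
w (array([144.1795, 265.7885]), array([0.4387, 0.1176]), 0.03503144904971123, np.float64(0.005771819518754551))
w (array([233.3551, 211.5514]), array([0.52 , 0.171]), 0.04289066791534424, np.float64(-0.0010497087479275358))
w (array([144.9079, 185.3724]), array([0.447 , 0.1981]), 0.03811538591980934, np.float64(0.0066703957534166025))
t (array([206.2815, 250.6148]), array([0.4436, 0.1851]), 0.03643929958343506, np.float64(0.008109130848367396))
t (array([249.8763, 249.8557]), array([0.4472, 0.0842]), 0.03842553123831749, np.float64(0.006670632682046929))
t (array([346.4271, 241.5104]), array([ 0.4667, -0.1282]), 0.038275983184576035, np.float64(0.008213623569252704))
t (array([294.6042, 240.3854]), array([ 0.469 , -0.0148]), 0.03844833746552467, np.float64(0.00773941290525737))
```

View pics/w2.png

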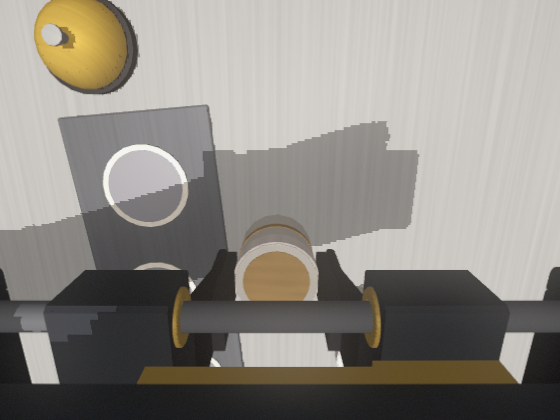

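The wrist view shows tub1 held upright at (277,280) and coaster A at (145,185), i.e. (0.447, 0.198). That is within 2 mm of the top view, with radius 38.1 mm as it should be. Placing it now.

carry_out([
  [0,-0.4,0,0,0,0],
  [0.06,-0.6,0,0,0,0],
  [0.05,-0.6,0,0,0,0],
  [0.05,-0.6,0,0,0,0],
  [0.05,-0.45,0,0,0,0],
  [0,-0.28,0,0,0,0],
  [0,0,0.3,0,0,0],
  [0,0,0.5,0,0,0],
  [0,0,0.6,0,0,0],
  [0,0,0.5,0,0,0],
  [0,0,0.4,0,0,0],
  [0,0,0.25,0,0,0],
  [0,0,0.15,0,0,0],
  [0,0,0.08,0,0,0],
  [0,0,0,0,0,0],
  [0,0,0,0,0,0],
])

```text
time: 9.35
ee_pos: [0.4462, 0.197, 0.0318]
eef_rot: [0.707, 0.707, 0.0, 0.0]
ft_force: [-0.5, 1.0, -0.7]
width: 0.0393
grip_force: 15.0
```

carry_out([
  [0,0,0,0,0,0],
  [0,0,0,0,0,0],
  [0,0,0,0,0,0],
  [0,0,0,0,0,0],
  [0,0,0,0,0,0],
  [0,0,0,0,0,0],
  [0,0,-0.4,0,0,0],
  [0,0,-0.8,0,0,0],
  [0,0,-0.9,0,0,0],
  [0,0,-0.9,0,0,0],
  [0,0,-0.9,0,0,0],
  [0,0,-0.6,0,0,0],
], fingers=87)

```text
time: 10.85
ee_pos: [0.4464, 0.1967, 0.2143]
eef_rot: [0.707, 0.707, 0.001, 0.0]
ft_force: [-0.1, 1.1, -0.2]
width: 0.0866
grip_force: 0.0
```

carry_out([
  [-0.4,0.3,0,0,0,0],
  [-0.75,0.55,0,0,0,0],
  [-0.75,0.55,0,0,0,0],
  [-0.75,0.55,0,0,0,0],
  [-0.75,0.55,0,0,0,0],
  [-0.75,0.55,0,0,0,0],
  [-0.75,0.55,0,0,0,0],
  [-0.75,0.55,0,0,0,0],
  [-0.7,0.4,0,0,0,0],
  [-0.4,0.27,0,0,0,0],
  [0,0,0,0,0,0],
  [0,0,0,0,0,0],
])

```text
time: 12.35
ee_pos: [0.6386, -0.0718, 0.2116]
eef_rot: [0.707, 0.708, 0.0, -0.0]
ft_force: [0.0, -0.1, 1.1]
width: 0.087
grip_force: 0.0
```

```bash
cat > look.py <<'E'
from h import *
np.set_printoptions(precision=4,suppress=True)
c=cam('wrist'); t=cam('top'); s=read_state(); print(s['time'],s['ee_pos'],s['width'],s['eef_rot'])
for n,k in(('w',c),('t',t)):
    for l in lids(k):
        if .02<l[2][2]<.12: print(n,'lid',l[0],l[1],l[2],onplane(k,l[0],l[2][2])[0])
    for m in mats(k): print(n,'mat',m)
import sys
if len(sys.argv)>1: save(c,'w'+sys.argv[1]+'.png'); save(t,'t'+sys.argv[1]+'.png')
E
python3 look.py 3
```

```text
12.45 [ 0.6386 -0.0717  0.2115] 0.08714104897993996 [ 0.7064  0.7078  0.0004 -0.0003]
w lid [279.2384  26.6208] 2553 [0.6414 0.0667 0.0734] [0.6416 0.0668 0.0734]
w lid [276.5562 192.9627] 1168 [ 0.6395 -0.073   0.0573] [ 0.64   -0.0729  0.0573]
w lid [298.9948 296.3165] 292 [ 0.6612 -0.164   0.0914] [ 0.6612 -0.1636  0.0914]
w lid [297.6626 334.3648] 89 [ 0.6612 -0.205   0.0913] [ 0.6609 -0.2054  0.0913]
w mat (array([124.5163, 227.2772]), array([ 0.4689, -0.1272]), 0.03820885345339775, np.float64(0.006636610660147646))
w mat (array([113.1442, 123.3558]), array([ 0.4713, -0.0131]), 0.038191165775060654, np.float64(0.006754839295810555))
w mat (array([167.2913,  41.0534]), array([0.5324, 0.0624]), 0.03988003730773926, np.float64(-0.0010255153284507157))
w mat (array([76.7993, 27.8129]), array([0.4491, 0.0847]), 0.0380735844373703, np.float64(0.007015466886586247))
t lid [384.5998 150.6036] 92 [ 0.652  -0.2008  0.0929] [ 0.6526 -0.2     0.0929]
t lid [257.1287 157.8655] 316 [0.6398 0.0657 0.0746] [0.6401 0.0655 0.0746]
t lid [195.628  250.5415] 159 [0.4442 0.1956 0.0524] [0.4451 0.1959 0.0524]
t lid [143.3837 267.2002] 266 [0.408  0.3096 0.0368] [0.4086 0.3118 0.0368]
t mat (array([199.1649, 251.0206]), array([0.4445, 0.1963]), 0.03849128261208534, np.float64(0.007110325958448405))
t mat (array([249.5   , 250.3646]), array([0.4472, 0.0844]), 0.03839926794171333, np.float64(0.007775886894571427))
t mat (array([ 73.937 , 210.5039]), array([0.5345, 0.4782]), 0.03977051377296448, np.float64(7.581484242624725e-05))
```

View pics/t3.png

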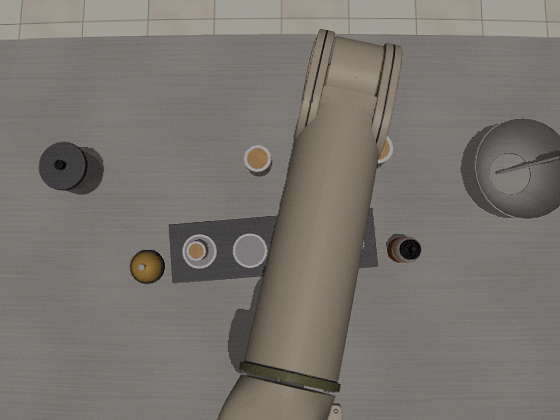

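The top view shows tub1 on coaster A, lid (196,250) on coaster (199,251), about 1 mm off centre in that view. Wrist and top views agree on tub2 to 1.5 mm. Grasping it now.

carry_out([
  [-0.05,0.02,0.5,0,0,0],
  [0,0,0.8,0,0,0],
  [0,0,0.8,0,0,0],
  [0,0,0.8,0,0,0],
  [0,0,0.7,0,0,0],
  [0,0,0.5,0,0,0],
  [0,0,0.3,0,0,0],
  [0,0,0.14,0,0,0],
  [0,0,0,0,0,0],
])

```text
time: 13.58
ee_pos: [0.6398, -0.0752, 0.03]
eef_rot: [0.707, 0.707, 0.0, 0.0]
ft_force: [0.1, 0.5, -0.7]
width: 0.0871
grip_force: 0.0
```

carry_out([
  [0,0,0,0,0,0],
  [0,0,0,0,0,0],
  [0,0,0,0,0,0],
  [0,0,0,0,0,0],
  [0,0,0,0,0,0],
  [0,0,0,0,0,0],
  [0,0,0,0,0,0],
  [0,0,-0.4,0,0,0],
  [0,0,-0.7,0,0,0],
  [0,0,-0.7,0,0,0],
  [0,0,-0.7,0,0,0],
  [0,0,-0.6,0,0,0],
  [0,0,-0.4,0,0,0],
  [0,0,0,0,0,0],
], fingers=38, force=15)

```text
time: 15.32
ee_pos: [0.6402, -0.0753, 0.1711]
eef_rot: [0.707, 0.707, 0.001, 0.001]
ft_force: [0.9, 0.7, -0.9]
width: 0.0476
grip_force: 15.0
```

carry_out([
  [0.2,-0.3,0,0,0,0],
  [0.45,-0.55,0,0,0,0],
  [0.5,-0.6,0,0,0,0],
  [0.5,-0.6,0,0,0,0],
  [0.5,-0.6,0,0,0,0],
  [0.5,-0.6,0,0,0,0],
  [0.5,-0.6,0,0,0,0],
  [0.45,-0.6,0,0,0,0],
  [0.36,-0.36,0,0,0,0],
  [0,0,0,0,0,0],
  [0,0,0,0,0,0],
])

```text
time: 16.7
ee_pos: [0.447, 0.0827, 0.1693]
eef_rot: [0.707, 0.707, -0.0, -0.0]
ft_force: [-0.5, 0.4, -0.3]
width: 0.0476
grip_force: 15.0
```

carry_out([
  [0,0,0.3,0,0,0],
  [0,0,0.5,0,0,0],
  [0,0,0.6,0,0,0],
  [0,0,0.6,0,0,0],
  [0,0,0.5,0,0,0],
  [0,0,0.35,0,0,0],
  [0,0,0.25,0,0,0],
  [0,0,0.15,0,0,0],
  [0,0,0.05,0,0,0],
  [0,0,0,0,0,0],
  [0,0,0,0,0,0],
])

```text
time: 18.08
ee_pos: [0.4474, 0.0833, 0.0381]
eef_rot: [0.707, 0.707, 0.0, 0.0]
ft_force: [-0.3, -0.1, -0.1]
width: 0.0476
grip_force: 15.0
```

carry_out([
  [0,0,0,0,0,0],
  [0,0,0,0,0,0],
  [0,0,0,0,0,0],
  [0,0,0,0,0,0],
  [0,0,0,0,0,0],
  [0,0,0,0,0,0],
  [0,0,-0.4,0,0,0],
  [0,0,-0.8,0,0,0],
  [0,0,-0.9,0,0,0],
  [0,0,-0.9,0,0,0],
  [0,0,-0.9,0,0,0],
  [0,0,-0.5,0,0,0],
], fingers=87)

```text
time: 19.58
ee_pos: [0.4478, 0.083, 0.2168]
eef_rot: [0.707, 0.707, 0.002, 0.0]
ft_force: [-0.4, -0.1, 0.2]
width: 0.0872
grip_force: 0.0
```

carry_out([
  [-0.05,0.3,0,0,0,0],
  [-0.05,0.6,0,0,0,0],
  [-0.05,0.65,0,0,0,0],
  [-0.05,0.65,0,0,0,0],
  [-0.05,0.65,0,0,0,0],
  [-0.05,0.65,0,0,0,0],
  [-0.05,0.65,0,0,0,0],
  [-0.08,0.45,0,0,0,0],
  [0,0.24,0,0,0,0],
  [0,0,0,0,0,0],
  [0,0,0,0,0,0],
])

```text
time: 20.95
ee_pos: [0.6403, 0.0661, 0.2137]
eef_rot: [0.707, 0.707, -0.0, -0.0]
ft_force: [-0.6, -0.7, 0.5]
width: 0.0873
grip_force: 0.0
```

```bash
python3 look.py 4
```

```text
21.05 [0.6404 0.0662 0.2139] 0.0868853636541327 [ 0.7069  0.7074  0.0002 -0.0001]
w lid [51.0659 41.0497] 1110 [0.4467 0.1976 0.0515] [0.447  0.1976 0.0515]
w lid [ 65.9373 172.6995] 1295 [0.4484 0.085  0.0653] [0.4483 0.0851 0.0653]
w lid [276.7593 193.8881] 1758 [0.642  0.0676 0.0734] [0.6419 0.0676 0.0734]
w mat (array([129.0221, 246.0994]), array([ 0.4719, -0.014 ]), 0.03925609961152077, np.float64(0.006276258864364559))
w mat (array([106.5362, 156.7971]), array([0.4498, 0.0864]), 0.0379498191177845, np.float64(0.007001467901051633))
w mat (array([84.8927, 48.2429]), array([0.447 , 0.1972]), 0.03819595277309418, np.float64(0.006551300276114835))
t lid [376.9752 147.4499] 429 [ 0.6588 -0.1844  0.0924] [ 0.6592 -0.1843  0.0924]
t lid [143.3881 267.0582] 278 [0.4088 0.3095 0.0368] [0.4089 0.3118 0.0368]
t mat (array([346.4375, 241.5312]), array([ 0.4667, -0.1282]), 0.038275983184576035, np.float64(0.008172630974682682))
t mat (array([294.5938, 240.4167]), array([ 0.4687, -0.0146]), 0.03861045092344284, np.float64(0.0074895059645581075))
```

View pics/w4.png

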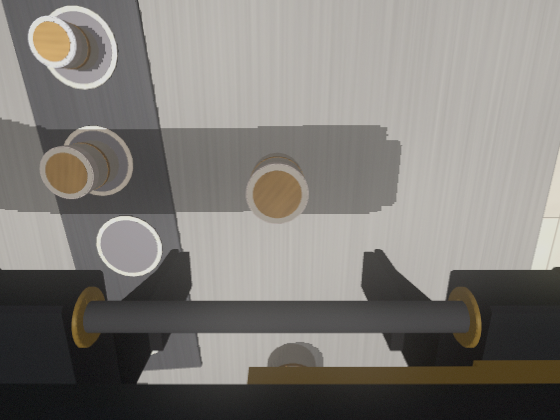

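The wrist view shows tub1 (51,41) and tub2 (66,173) upright and within 2 mm of their coasters' centres. Tub3 is at (277,194). Grasp tub3.

carry_out([
  [0.02,0.02,0.5,0,0,0],
  [0,0,0.8,0,0,0],
  [0,0,0.8,0,0,0],
  [0,0,0.8,0,0,0],
  [0,0,0.6,0,0,0],
  [0,0,0.45,0,0,0],
  [0,0,0.28,0,0,0],
  [0,0,0.12,0,0,0],
  [0,0,0,0,0,0],
])

```text
time: 22.18
ee_pos: [0.6418, 0.0669, 0.04]
eef_rot: [0.707, 0.707, 0.0, 0.0]
ft_force: [-0.4, 0.4, 0.2]
width: 0.0869
grip_force: 0.0
```

carry_out([
  [0,0,0,0,0,0],
  [0,0,0,0,0,0],
  [0,0,0,0,0,0],
  [0,0,0,0,0,0],
  [0,0,0,0,0,0],
  [0,0,0,0,0,0],
  [0,0,0,0,0,0],
  [0,0,-0.4,0,0,0],
  [0,0,-0.7,0,0,0],
  [0,0,-0.7,0,0,0],
  [0,0,-0.7,0,0,0],
  [0,0,-0.6,0,0,0],
  [0,0,-0.4,0,0,0],
  [0,0,0,0,0,0],
], fingers=46, force=15)

```text
time: 23.92
ee_pos: [0.6421, 0.0668, 0.181]
eef_rot: [0.707, 0.707, 0.001, 0.001]
ft_force: [-0.3, 0.4, -2.3]
width: 0.0556
grip_force: 15.0
```

carry_out([
  [-0.1,-0.3,0,0,0,0],
  [-0.25,-0.55,0,0,0,0],
  [-0.3,-0.6,0,0,0,0],
  [-0.3,-0.6,0,0,0,0],
  [-0.3,-0.6,0,0,0,0],
  [-0.3,-0.6,0,0,0,0],
  [-0.27,-0.6,0,0,0,0],
  [-0.2,-0.45,0,0,0,0],
  [0,0,0,0,0,0],
  [0,0,0,0,0,0],
])

```text
time: 25.18
ee_pos: [0.4695, -0.0137, 0.1794]
eef_rot: [0.707, 0.707, 0.0, -0.0]
ft_force: [1.1, 0.2, -1.2]
width: 0.0556
grip_force: 15.0
```

carry_out([
  [0,0,0.3,0,0,0],
  [0,0,0.5,0,0,0],
  [0,0,0.6,0,0,0],
  [0,0,0.6,0,0,0],
  [0,0,0.5,0,0,0],
  [0,0,0.35,0,0,0],
  [0,0,0.25,0,0,0],
  [0,0,0.13,0,0,0],
  [0,0,0.04,0,0,0],
  [0,0,0,0,0,0],
  [0,0,0,0,0,0],
])

```text
time: 26.55
ee_pos: [0.4699, -0.014, 0.0493]
eef_rot: [0.707, 0.707, 0.0, 0.0]
ft_force: [-0.4, -0.2, -1.3]
width: 0.056
grip_force: 15.0
```

carry_out([
  [0,0,0,0,0,0],
  [0,0,0,0,0,0],
  [0,0,0,0,0,0],
  [0,0,0,0,0,0],
  [0,0,0,0,0,0],
  [0,0,0,0,0,0],
  [0,0,-0.4,0,0,0],
  [0,0,-0.8,0,0,0],
  [0,0,-0.9,0,0,0],
  [0,0,-0.9,0,0,0],
  [0,0,-0.8,0,0,0],
  [0,0,-0.5,0,0,0],
], fingers=87)

```text
time: 28.05
ee_pos: [0.47, -0.0144, 0.2237]
eef_rot: [0.707, 0.707, 0.001, 0.001]
ft_force: [0.4, 0.5, -0.8]
width: 0.087
grip_force: 0.0
```

carry_out([
  [-0.2,0.3,0,0,0,0],
  [-0.5,0.6,0,0,0,0],
  [-0.6,0.65,0,0,0,0],
  [-0.6,0.65,0,0,0,0],
  [-0.6,0.65,0,0,0,0],
  [-0.6,0.65,0,0,0,0],
  [-0.6,0.65,0,0,0,0],
  [-0.34,0.4,0,0,0,0],
  [-0.2,0.2,0,0,0,0],
  [0,0,0,0,0,0],
  [0,0,0,0,0,0],
])

```text
time: 29.42
ee_pos: [0.6594, -0.1829, 0.2214]
eef_rot: [0.707, 0.707, 0.0, -0.0]
ft_force: [-0.1, -0.4, -0.2]
width: 0.087
grip_force: 0.0
```

```bash
python3 look.py 5
```

```text
29.525 [ 0.6594 -0.1827  0.2214] 0.08685854795107814 [ 0.7067  0.7075  0.0004 -0.0001]
w lid [34.4667  6.368 ] 562 [ 0.4703 -0.0293  0.0813] [ 0.4704 -0.0296  0.0813]
w lid [276.6443 198.1382] 2436 [ 0.6611 -0.1824  0.0913] [ 0.6609 -0.1825  0.0913]
w mat (array([ 95.5777, 125.5971]), array([ 0.4685, -0.1272]), 0.038159456104040146, np.float64(0.006699054172338986))
w mat (array([158.3694,  78.8599]), array([ 0.538 , -0.0811]), 0.03732974827289581, np.float64(-0.0010571080729185889))
w mat (array([95.0812, 31.3046]), array([ 0.475 , -0.0227]), 0.03686176612973213, np.float64(0.007063685448613244))
t lid [289.088  235.5636] 64 [ 0.4757 -0.0019  0.0824] [ 0.4765 -0.0021  0.0824]
t lid [248.0577 250.1211] 239 [0.4467 0.0835 0.0666] [0.4464 0.0834 0.0666]
t lid [195.5642 250.5173] 157 [0.4442 0.1957 0.0522] [0.4452 0.1961 0.0522]
t lid [143.4435 267.0638] 331 [0.4091 0.3095 0.0361] [0.4089 0.3118 0.0361]
t mat (array([199.0208, 250.9792]), array([0.4445, 0.1963]), 0.03849128261208534, np.float64(0.007191708106655925))
t mat (array([249.5625, 250.3958]), array([0.4472, 0.0843]), 0.038517627865076065, np.float64(0.007868703039499825))
t mat (array([294.5155, 240.2165]), array([ 0.4693, -0.0138]), 0.038194987922906876, np.float64(0.007490745756141726))
```

View pics/w5.png

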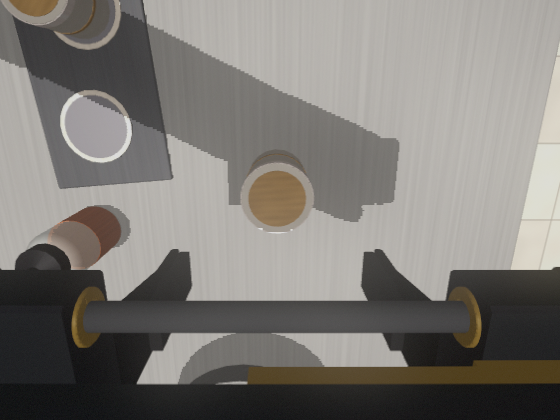

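The wrist view shows tub4's lid at (277,198), i.e. (0.661, -0.1825), and coaster D at (96,126). The bottle at (60,240) is well clear of the path. Grasp tub4.

carry_out([
  [-0.02,0.02,0.5,0,0,0],
  [0,0,0.7,0,0,0],
  [0,0,0.8,0,0,0],
  [0,0,0.7,0,0,0],
  [0,0,0.6,0,0,0],
  [0,0,0.45,0,0,0],
  [0,0,0.28,0,0,0],
  [0,0,0.1,0,0,0],
  [0,0,0,0,0,0],
])

```text
time: 30.65
ee_pos: [0.6607, -0.1844, 0.0561]
eef_rot: [0.707, 0.707, 0.0, 0.0]
ft_force: [0.0, 0.3, -0.2]
width: 0.0865
grip_force: 0.0
```

carry_out([
  [0,0,0,0,0,0],
  [0,0,0,0,0,0],
  [0,0,0,0,0,0],
  [0,0,0,0,0,0],
  [0,0,0,0,0,0],
  [0,0,0,0,0,0],
  [0,0,0,0,0,0],
  [0,0,-0.4,0,0,0],
  [0,0,-0.7,0,0,0],
  [0,0,-0.7,0,0,0],
  [0,0,-0.7,0,0,0],
  [0,0,-0.6,0,0,0],
  [0,0,-0.4,0,0,0],
  [0,0,0,0,0,0],
], fingers=54, force=18)

```text
time: 32.4
ee_pos: [0.6609, -0.1846, 0.1969]
eef_rot: [0.707, 0.707, 0.001, 0.001]
ft_force: [0.0, 0.3, -3.0]
width: 0.0636
grip_force: 18.0
```

carry_out([
  [0.1,-0.3,0,0,0,0],
  [0.15,-0.55,0,0,0,0],
  [0.2,-0.6,0,0,0,0],
  [0.2,-0.6,0,0,0,0],
  [0.2,-0.6,0,0,0,0],
  [0.2,-0.6,0,0,0,0],
  [0.2,-0.6,0,0,0,0],
  [0.14,-0.6,0,0,0,0],
  [0,-0.38,0,0,0,0],
  [0,0,0,0,0,0],
  [0,0,0,0,0,0],
])

```text
time: 33.78
ee_pos: [0.4675, -0.1286, 0.1954]
eef_rot: [0.707, 0.707, -0.0, -0.0]
ft_force: [-1.1, -0.2, -2.1]
width: 0.0636
grip_force: 18.0
```

carry_out([
  [0,0,0.3,0,0,0],
  [0,0,0.5,0,0,0],
  [0,0,0.6,0,0,0],
  [0,0,0.6,0,0,0],
  [0,0,0.5,0,0,0],
  [0,0,0.35,0,0,0],
  [0,0,0.25,0,0,0],
  [0,0,0.13,0,0,0],
  [0,0,0.03,0,0,0],
  [0,0,0,0,0,0],
  [0,0,0,0,0,0],
])

```text
time: 35.15
ee_pos: [0.4675, -0.1288, 0.0657]
eef_rot: [0.707, 0.707, 0.0, 0.0]
ft_force: [0.2, -0.1, -1.4]
width: 0.0634
grip_force: 18.0
```

Release, lift clear, and move away over the tub area so the top camera sees the row.

carry_out([
  [0,0,0,0,0,0],
  [0,0,0,0,0,0],
  [0,0,0,0,0,0],
  [0,0,0,0,0,0],
  [0,0,0,0,0,0],
  [0,0,0,0,0,0],
  [0,0,-0.4,0,0,0],
  [0,0,-0.8,0,0,0],
  [0,0,-0.9,0,0,0],
  [0,0,-0.9,0,0,0],
  [0,0,-0.8,0,0,0],
  [0,0,-0.5,0,0,0],
], fingers=87)

```text
time: 36.65
ee_pos: [0.4676, -0.1294, 0.24]
eef_rot: [0.707, 0.707, 0.001, 0.001]
ft_force: [-0.7, -0.4, -0.8]
width: 0.0869
grip_force: 0.0
```

carry_out([
  [0,0.3,0,0,0,0],
  [0.3,0.6,0,0,0,0],
  [0.6,0.65,0,0,0,0],
  [0.8,0.65,0,0,0,0],
  [0.8,0.65,0,0,0,0],
  [0.8,0.65,0,0,0,0],
  [0.8,0.4,0,0,0,0],
  [0.8,0,0,0,0,0],
  [0.8,0,0,0,0,0],
  [0.8,0,0,0,0,0],
  [0.8,0,0,0,0,0],
  [0.8,0,0,0,0,0],
  [0.8,0,0,0,0,0],
  [0.4,0,0,0,0,0],
  [0,0,0,0,0,0],
  [0,0,0,0,0,0],
])

```text
time: 38.65
ee_pos: [0.6235, 0.2412, 0.2378]
eef_rot: [0.708, 0.707, -0.0, 0.0]
ft_force: [-0.2, -0.6, -0.4]
width: 0.0869
grip_force: 0.0
```

```bash
python3 look.py 6; python3 -c "
from h import *
save(cam('scene'),'s6.png')"
```

```text
38.75 [0.6234 0.2414 0.2377] 0.08734916753197378 [0.7077 0.7065 0.     0.0002]
w lid [ 76.7541 108.9958] 2924 [0.422  0.3166 0.0323] [0.42   0.3155 0.0323]
w lid [110.7724 223.7174] 629 [0.4471 0.1973 0.0512] [0.4471 0.1974 0.0512]
w mat (array([212.0265, 356.8938]), array([ 0.5357, -0.0139]), 0.04186044633388519, np.float64(-0.0010196547191941852))
w mat (array([189.6594, 205.1594]), array([0.5155, 0.2009]), 0.03366648405790329, np.float64(-0.0010616348235746031))
w mat (array([132.0698, 205.9922]), array([0.4478, 0.1984]), 0.03795410692691803, np.float64(0.0068757570563645065))
t lid [295.6268 239.1968] 343 [ 0.4694 -0.0163  0.0826] [ 0.4691 -0.0156  0.0826]
t lid [351.8651 240.217 ] 474 [ 0.4671 -0.1294  0.1006] [ 0.4667 -0.1291  0.1006]
t lid [248.0639 250.2063] 239 [0.4467 0.0835 0.0664] [0.4463 0.0834 0.0664]
t lid [151.6115 264.9579] 108 [0.4134 0.2946 0.0339] [0.4135 0.2946 0.0339]
t mat (array([199.2526, 251.1053]), array([0.4445, 0.1963]), 0.038061872124671936, np.float64(0.007678378951335274))
t mat (array([249.299 , 250.2371]), array([0.4465, 0.0849]), 0.03884683549404144, np.float64(0.006865956412558827))
t mat (array([337.6064, 245.9468]), array([ 0.4639, -0.1253]), 0.03700009360909462, np.float64(0.00787881300760529))
t mat (array([295.0403, 242.5302]), array([ 0.469 , -0.0148]), 0.03844833746552467, np.float64(0.007656250971802336))
```

View pics/t6.png

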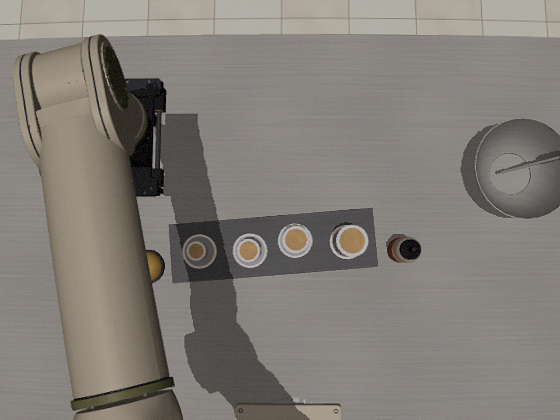

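View pics/s6.png

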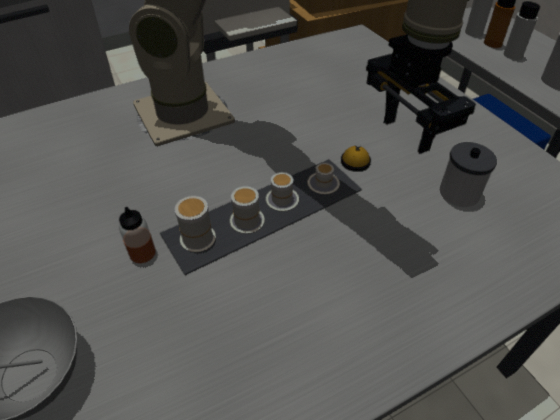

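The top view shows the tubs in order from the bell: (196,250), (248,250), (296,239) and (352,240). In the scene view all four stand upright, with the bell (356,157) and bottle (137,237) unmoved. Each tub is within about 2 mm of its coaster centre, and the arm is clear. Handing in.

```bash
python3 -c "
from bench import r
print(r.close_job())"
```

```text
the job is handed in; nothing more can be done
None
```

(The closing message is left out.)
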